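# Close up the label scale after a roll change

### The job

The counter scale's label printer has just been given a fresh roll. With the fingertips, push the label tray all the way home, then tip the raised printer cover over and press it down until it is fully shut, easing it rather than slamming it. Nothing needs picking up: leave the label roll lying in its bin in the tray and leave the other things on the bench where they are.

Things in the scene. Friction and masses are not known exactly. Their poses are not given: they have to be found in the camera images.
- scale: White counter scale with label printer, 360 (x) x 400 (y) x 128 mm, fixed. Origin: centre of its underside, on the bench. Its -x is the operator's front (front face at x = -180 mm), +y its left. Right part (y -200 to 70 mm): console and steel weighing plate, 150 mm high; display post to 230 mm at its right rear. Left front (y 70 to 200, x -180 to -20 mm): printer bay; behind it housing 128 mm high
- tray (a joint): How far the label tray is drawn out of the bay towards the scale's -x, in m: 0 is home against its stop, at most 0.10. It slides with about 2 N of friction and stays where it is left
- tray_grip (a point): Centre of the front face of the grey grip block that stands 12 mm out from the label tray's white front panel, 66 mm above the bench. The face looks to the scale's -x, is 70 mm wide and reaches from 50 to 82 mm above the bench. Pushing it to the scale's +x shuts the tray; at home it stands 12 mm in front of the scale's front face
- bin (a point): Middle of the label tray's roll bin, at the height of the roll's centre. The bin is 123 mm long (x) and 58 mm wide, its walls 34 to 40 mm high, its floor 26 mm above the bench
- roll_center (a point): Centre of the loose white label roll (84 mm diameter, 50 mm wide, 0.2 kg, axis along the scale's y), lying loose in the tray's bin, in which it may roll to and fro by some 20 mm either way; its top is 110 mm above the bench
- cover (a joint): Angle of the printer cover, in rad: 0 is fully shut (level, over the bay), at most 1.5 (almost upright). The hinge is stiff (about 0.3 N m): the cover stays wherever it is left and has to be pushed all the way down
- cover_hinge (a point): Middle of the cover's hinge line (along the scale's y), at the rear of the bay, 128 mm above the bench. The cover is a white plate 162 mm from hinge to free edge, 128 mm wide, 6 mm thick, its underside level with the hinge: shut, its top is 134 mm above the bench. An apron 40 mm deep at the free edge stands off the underside (down when shut, towards the operator when open)
- cover_edge (a point): Middle of the cover's free edge, on its outer (upper) face; nearest the operator when shut, high up when open
- spare_roll_center (a point): Centre of a spare label roll standing on its end on the bench, 84 mm diameter, 50 mm high: a bystander
- tub_center (a point): Centre of a round white lidded deli tub on the bench, 100 mm diameter, 70 mm high: a bystander
- spice_jar_center (a point): Centre of an amber glass jar with a steel cap on the bench, 56 mm diameter, 95 mm high: a bystander
Not all that is in view belongs to the job. What is shaped like the part that bears roll_center but pink is not meant.

How it is judged:
By the outcome, as a careful person would: the job done as asked, in the order asked, and still so for the second after the job is handed in, with the robot touching nothing.
It also fails if it takes over 51 s, if anything falls off the work surface, if the arm or the gripper's body presses on something with over 40 N, if the wrist force passes 120 N, or if a joint passes its speed limit or range.

### The arm

A 6-joint arm with a two-finger parallel gripper is mounted at the origin on the work surface. World frame = base frame: x ahead of the robot, y to its left, z up, the work surface at z = 0. Lengths are in m, angles in rad, forces in N, time in s.
With the tool pointing down it reaches from about 0.35 to 0.8 m from the base axis. Payload 7.3 kg.
Tool frame: the origin (TCP) lies at the very end of the fingers, on their centre line; the grasp point (between the pads) lies robot.pinch_z behind it (robot.pinch_z is the distance from the TCP to the grasp point, in m); x points along the fingers, y is the direction in which the jaws open and shut, and the axes are right-handed (so a half turn about x gives the same grasp; the last joint's range is limited). The gripper opens to 85 mm and grips with 20 to 120 N. Pads are 22 mm wide; open, the fingers measure 114 mm over their backs; the gripper's body (76 mm by 85 mm) begins 54 mm behind the grasp point. The pads swing forward as they close: fully open they stand 13 mm farther back than shut.
Start: joints at [-1.478, 0.342, 1.524, -0, 1.275, -0.146], TCP at [0.124, -0.51, 0.231] pointing down, gripper open.
Joint ranges: [-2.53, 2.53], [-0.77, 2.02], [0.04, 2.7], [-1, 4.14], [0.28, 2.66], [-3.11, 3.11]. Speed limits (rad/s): [2.57, 2.57, 3.14, 3.14, 3.14, 3.14].

### API

Orientations are given as a unit quaternion [w, x, y, z].
In Python, from workcell import robot gives the robot as it stands. Calls block until the motion is done:
- robot.move_to(position, orientation): joint-space move of the TCP to a pose.
- robot.line_to(position, attitude=None, vel=0.15, force_limit=None): straight line of the TCP; attitude=None keeps the orientation; vel is the mean speed in m/s. With force_limit (N) it stops when the force on the tool has changed by that much, and returns True; else False.
- robot.movej(angles): joint-space move.
- robot.command_gripper(opening): opening from 0.0 (shut) to 1.0 (fully open); the grip force is fixed at half the most; returns when the fingers have stopped.
- robot.wait(seconds).
- robot.ik(position, orientation): joint angles nearest the present ones, or None.
- robot.camera(name): name is "side" or "top"; returns the picture (480x640x3 uint8, blue, green, red); there is no depth.
- robot.camera_params(name): a dict with "fx", "fy", "cx", "cy" (pixels), "extrinsics" (4x4, takes a point from camera to world coordinates). Camera axes: x right, y up, looking along -z (the intrinsics and any distortion apply to the point x, -y, -z); pixel columns grow to the right and rows downward; lengths in m; the calibration is good to about 2 mm. A picture is of the moment at which its call begins. camera_params takes no time and is no camera call.
A pose or a line that the arm cannot do raises robot.Unreachable and nothing moves.
- robot.sign_off(): hands the job in, once; it reports no verdict.
Readings, each from a call of its own:
- robot.get_clock(): time.
- robot.get_joint_positions(): joint angles.
- robot.get_dq(): joint speeds.
- robot.get_tau(): joint torques, N m.
- robot.get_position(): TCP position.
- robot.get_orientation(): TCP orientation.
- robot.get_wrist_force(): force on the tool from outside, world axes, zero at the start.
- robot.get_wrist_torque(): the same for the moment, N m.
- robot.get_opening(): opening from 0.0 (shut) to 1.0 (fully open).
Only numpy, scipy, OpenCV 4.12 (cv2) and the standard library are available. Lean on these libraries where they do the work, as an engineer would, in place of code of your own. Each camera call takes 0.05 s, during which the arm holds its last target.

## Working session

There is one attempt and no reset: what is moved stays moved. The work goes in short steps, each a Python script; the robot and the scene stay as the last script left them, time stands still between calls to the robot, and variables do not carry over. Pictures are saved under pics/ and viewed, and the job is handed in when it is done.

```bash
mkdir -p pics; ls
python3 - <<'E'
from workcell import robot
import cv2
for n in("side","top"):
    cv2.imwrite(f"pics/{n}0.png",robot.camera(n)); print(n,robot.camera_params(n))
print(robot.get_clock(),robot.pinch_z,robot.get_orientation(),robot.get_position())
E
```

```text
pics
side {'fx': 559.0463019937524, 'fy': 559.0463019937524, 'cx': 313.03910693309723, 'cy': 243.07761452971, 'extrinsics': array([[ 0.98804476,  0.1132468 , -0.10460741,  0.44558122],
       [-0.15381796,  0.67849351, -0.71832207, -0.70351714],
       [-0.01037222,  0.72582485,  0.68780135,  0.74937141],
       [ 0.        ,  0.        ,  0.        ,  1.        ]])}
top {'fx': 475.39848083497174, 'fy': 475.39848083497174, 'cx': 312.99344491649924, 'cy': 237.78219924427125, 'extrinsics': array([[ 0.01437777,  0.99366826, -0.11143013,  0.41318795],
       [-0.99941149,  0.01081016, -0.03255488, -0.03854134],
       [-0.03114417,  0.11183262,  0.9932389 ,  0.99956329],
       [ 0.        ,  0.        ,  0.        ,  1.        ]])}
0.1 0.0187 [ 0.08375855  0.70209096  0.08471486 -0.7020514 ] [ 0.1241742  -0.50974796  0.23069866]
```

View pics/side0.png

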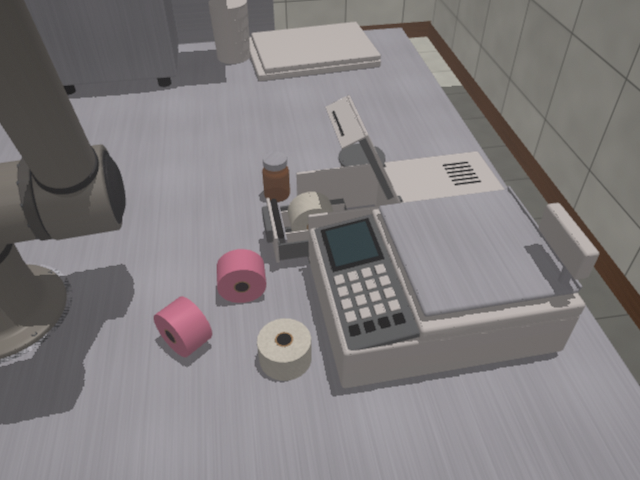

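View pics/top0.png

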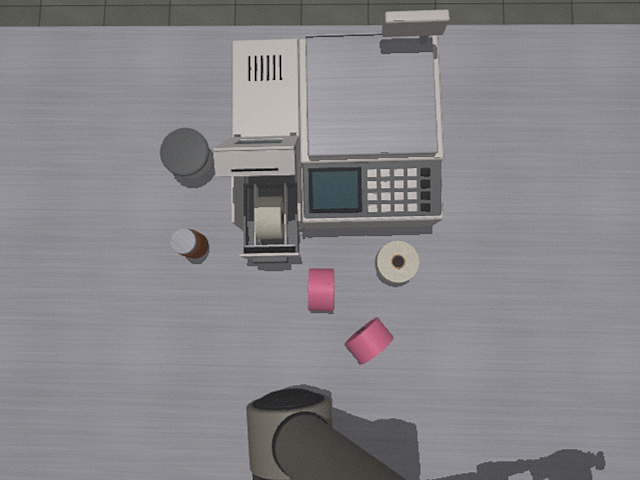

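```bash
cat > h.py <<'E'
import numpy as np
from workcell import robot
def ray(n,u,v):
    p=robot.camera_params(n);E=p["extrinsics"]
    d=np.array([(u-p["cx"])/p["fx"],-(v-p["cy"])/p["fy"],-1.]);d=E[:3,:3]@d
    return E[:3,3],d
def onz(n,u,v,z):
    o,d=ray(n,u,v);return o+d*(z-o[2])/d[2]
def tri(a,b):
    o1,d1=ray("top",*a);o2,d2=ray("side",*b)
    s=np.linalg.lstsq(np.c_[d1,-d2],o2-o1,rcond=None)[0]
    p,q=o1+s[0]*d1,o2+s[1]*d2
    return (p+q)/2,np.linalg.norm(p-q)
def proj(n,P):
    p=robot.camera_params(n);E=p["extrinsics"];c=E[:3,:3].T@(np.asarray(P)-E[:3,3])
    return np.array([p["cx"]+p["fx"]*c[0]/-c[2],p["cy"]-p["fy"]*c[1]/-c[2]])
E
python3 - <<'E'
import cv2
t=cv2.imread("pics/top0.png")[110:280,140:320];cv2.imwrite("pics/topz.png",cv2.resize(t,None,fx=3.5,fy=3.5,interpolation=2)[:600])
t=cv2.imread("pics/side0.png")[90:270,240:420];cv2.imwrite("pics/sidez.png",cv2.resize(t,None,fx=3.3,fy=3.3,interpolation=2)[:600])
E
```

```text
(no output)
```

View pics/topz.png

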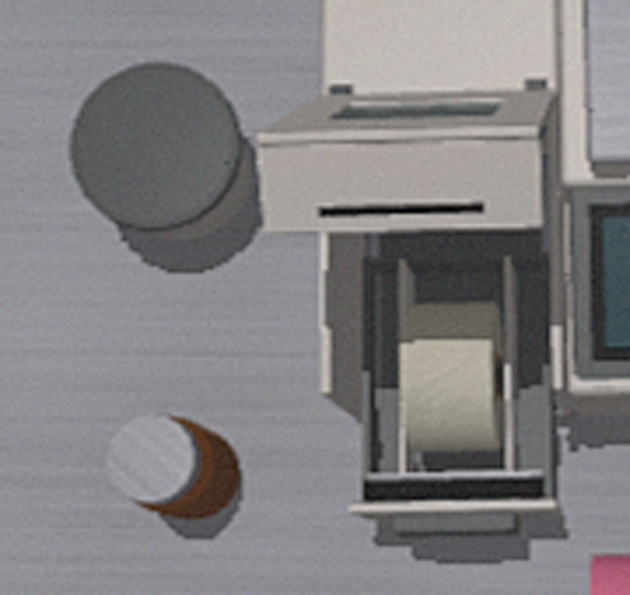

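View pics/sidez.png

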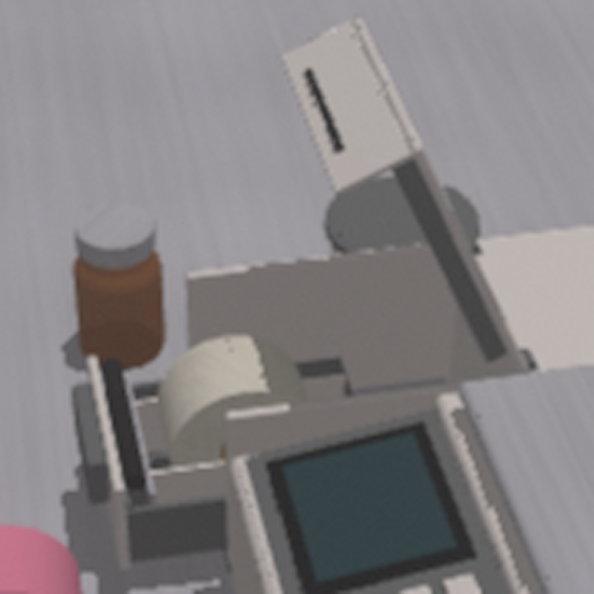

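Run:
```python
from h import *
np.set_printoptions(precision=4,suppress=True)
for n,u,v,z in [("hingeL",237,135.7,.13),("hingeR",293,134,.13),("rearL",233,41,.128),("rearR",299,40,.128),("bayLfront",232.5,222,.128),("bayRf",299.5,221,.128),("consoleFR",440,218,.128),("gripL",252.3,262.6,.082),("gripR",288,261.4,.082),("panelL",241,255.5,.11),("panelR",298,254.5,.11),("rollfront",257,239,.068),("spare",398,261.5,.05),("jar",183,242,.095),("tub",185,152,.07),("pink1",322,290,.05),("pink2",369,341,.05)]:
    print(n,onz("top",u,v,z))
print(tri((213.7,148),(349,95.5)),tri((296.6,146.6),(367.3,135.5)))
for p in [(.37,.05,.082)]: pass
# side view of grip: block front-top edge ends
for u,v in [(262.7,208),(268,241)]: print("grip side", onz("side",u,v,.082))
```

```text
hingeL [0.704 0.137 0.13 ]
hingeR [0.7078 0.0306 0.13  ]
rearL [0.8948 0.1514 0.128 ]
rearR [0.8964 0.0227 0.128 ]
bayLfront [0.5389 0.1404 0.128 ]
bayRf [0.542  0.0155 0.128 ]
consoleFR [ 0.5501 -0.2431  0.128 ]
gripL [0.4664 0.1086 0.082 ]
gripR [0.4696 0.0393 0.082 ]
panelL [0.4779 0.1259 0.11  ]
panelR [0.4811 0.0183 0.11  ]
rollfront [0.5141 0.1029 0.068 ]
spare [ 0.4741 -0.1772  0.05  ]
jar [0.5037 0.242  0.095 ]
tub [0.6896 0.254  0.07  ]
pink1 [ 0.4156 -0.0268  0.05  ]
pink2 [ 0.3178 -0.1199  0.05  ]
(array([0.635 , 0.1441, 0.275 ]), np.float64(0.0006477300995903174)) (array([0.6369, 0.0129, 0.2778]), np.float64(0.000847363080689146))
grip side [0.4692 0.1027 0.082 ]
grip side [0.4704 0.0116 0.082 ]
```

```bash
cat >> h.py <<'E'
from scipy.spatial.transform import Rotation as R
YAW=.031
u=np.array([np.cos(YAW),np.sin(YAW),0]);w=np.array([-u[1],u[0],0]);k=np.array([0,0,1.])
def att(tilt,sign=1):
    X=np.sin(tilt)*u-np.cos(tilt)*k; Y=sign*w; Z=np.cross(X,Y)
    q=R.from_matrix(np.c_[X,Y,Z]).as_quat(); return [q[3],q[0],q[1],q[2]]
E
python3 - <<'E'
from h import *
np.set_printoptions(precision=3,suppress=True)
q=np.array(robot.get_orientation());print(R.from_quat(q[[1,2,3,0]]).as_matrix())
f=np.array([.468,.074,0])
for s in(1,-1):
    print(s,robot.ik(f-.05*u+k*.062,att(.35,s)),robot.ik(f+.05*u+k*.062,att(.35,s)),robot.ik([.66,.08,.30],att(0,s)),robot.ik([.56,.08,.134],att(0,s)))
# panel top height check
print(tri((298,254.5),(240+150/3.3,90+495/3.3)))
E
```

```text
[[-0.     0.237 -0.972]
 [ 0.001 -0.972 -0.237]
 [-1.    -0.001 -0.   ]]
1 None [-0.01   0.43   2.043  0.045  0.32  -1.652] [ 0.005  0.584  0.947 -0.     1.61  -1.596] [ 0.006  0.508  1.547 -0.     1.087 -1.595]
-1 None [-0.01   0.43   2.043  0.045  0.32   1.489] [ 0.005  0.584  0.947 -0.     1.61   1.545] [ 0.006  0.508  1.547 -0.     1.087  1.546]
(array([0.493, 0.021, 0.07 ]), np.float64(0.017541909395719923))
```

Run:
```python
from h import *
np.set_printoptions(precision=3,suppress=True)
f=np.array([.468,.074,0])
for t in(0,.1,.15,.2,.25):
    print(t,[robot.ik(f+d*u+k*z,att(t,-1)) for d,z in((-.045,.16),(-.04,.062),(.05,.062))])
```

```text
0 [array([-0.009,  0.249,  1.879, -0.   ,  1.014,  1.531]), array([-0.009,  0.415,  1.981, -0.   ,  0.745,  1.531]), array([-0.002,  0.538,  1.74 , -0.   ,  0.863,  1.538])]
0.1 [array([-0.012,  0.197,  1.955,  0.006,  0.889,  1.524]), array([-0.012,  0.376,  2.063,  0.008,  0.603,  1.522]), array([-0.004,  0.498,  1.827,  0.005,  0.717,  1.532])]
0.15 [array([-0.014,  0.173,  1.994,  0.009,  0.825,  1.52 ]), array([-0.013,  0.36 ,  2.103,  0.013,  0.529,  1.516]), array([-0.005,  0.48 ,  1.871,  0.009,  0.641,  1.528])]
0.2 [array([-0.016,  0.15 ,  2.033,  0.014,  0.759,  1.515]), array([-0.015,  0.345,  2.144,  0.021,  0.452,  1.507]), array([-0.006,  0.464,  1.914,  0.014,  0.564,  1.523])]
0.25 [array([-0.018,  0.128,  2.072,  0.019,  0.691,  1.509]), array([-0.017,  0.333,  2.186,  0.033,  0.373,  1.494]), array([-0.007,  0.45 ,  1.958,  0.02 ,  0.484,  1.516])]
```

Run:
```python
from h import *
import cv2
np.set_printoptions(precision=4,suppress=True)
f=np.array([.468,.074,0]);a=att(.15,-1)
robot.command_gripper(0.0)
robot.move_to(f-.045*u+k*.20,a); print(robot.get_clock(),robot.get_position())
robot.line_to(f-.04*u+k*.062); print(robot.get_clock(),robot.get_position(),robot.get_wrist_force())
for n in("side","top"): cv2.imwrite(f"pics/{n}1.png",robot.camera(n))
a=cv2.imread("pics/side1.png")[90:330,180:420];b=cv2.imread("pics/top1.png")[110:350,180:420]
cv2.imwrite("pics/c1.png",cv2.resize(np.hstack([a,b]),(800,400)))
```

```text
3.2 [0.4233 0.0721 0.2001]
4.2667 [0.4285 0.0727 0.0625] [0.4679 0.0956 0.2335]
```

View pics/c1.png

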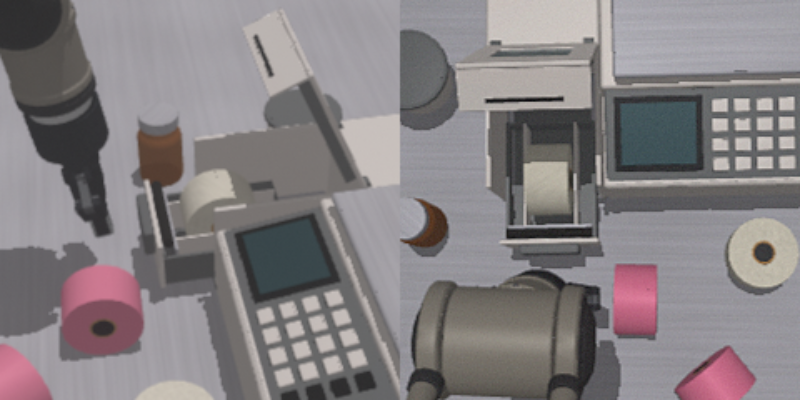

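The closed fingers stand in front of the grip at about (100,235) on the left, well clear of the pink roll at (100,310). Pushing next.

Run:
```python
from h import *
import cv2
np.set_printoptions(precision=4,suppress=True)
f=np.array([.468,.074,0])
r=robot.line_to(f-.018*u+k*.062,vel=.05,force_limit=15);print(r,robot.get_position(),robot.get_wrist_force())
r=robot.line_to(f+.075*u+k*.062,vel=.04,force_limit=15)
print(r,robot.get_clock(),robot.get_position(),robot.get_wrist_force())
for n in("side","top"): cv2.imwrite(f"pics/{n}2.png",robot.camera(n))
a=cv2.imread("pics/side2.png")[90:330,180:420];b=cv2.imread("pics/top2.png")[110:350,180:420]
cv2.imwrite("pics/c2.png",cv2.resize(np.hstack([a,b]),(800,400)))
```

```text
False [0.4499 0.0735 0.0618] [ 0.4292 -0.5906 -0.4494]
True 6.55 [0.5185 0.0757 0.0611] [-0.1124 -0.5404  1.3056]
```

View pics/c2.png

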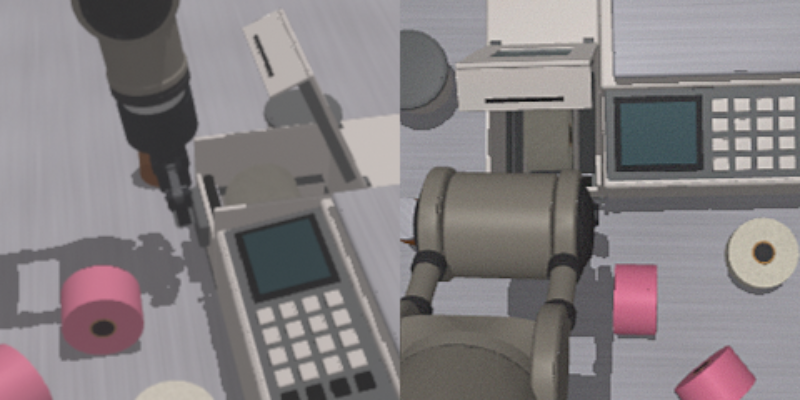

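It stopped at x = 0.5185, against a predicted home of about 0.517. The force has since dropped to zero, so I'll press once more to make sure the tray is on its stop.

Run:
```python
from h import *
import cv2
np.set_printoptions(precision=4,suppress=True)
for F in (12,20):
    p=np.array(robot.get_position())
    r=robot.line_to(p+.015*u,vel=.02,force_limit=F);print(r,robot.get_position(),robot.get_wrist_force())
robot.wait(.1);print(robot.get_position(),robot.get_wrist_force())
p=np.array(robot.get_position())
robot.line_to(p-.06*u,vel=.1); robot.line_to(p-.075*u+.25*k,vel=.25)
print(robot.get_clock(),robot.get_position())
for n in("side","top"): cv2.imwrite(f"pics/{n}3.png",robot.camera(n))
a=cv2.imread("pics/side3.png")[90:330,180:420];b=cv2.imread("pics/top3.png")[110:350,180:420]
cv2.imwrite("pics/c3.png",cv2.resize(np.hstack([a,b]),(800,400)))
```

```text
True [0.5183 0.0758 0.0598] [-0.6836 -0.2091  0.2361]
True [0.5183 0.076  0.0583] [-0.4365 -0.3378 -0.6098]
[0.5183 0.076  0.0583] [ 0.1798 -0.4228  0.0245]
9.4333 [0.4429 0.0737 0.3071]
```

View pics/c3.png

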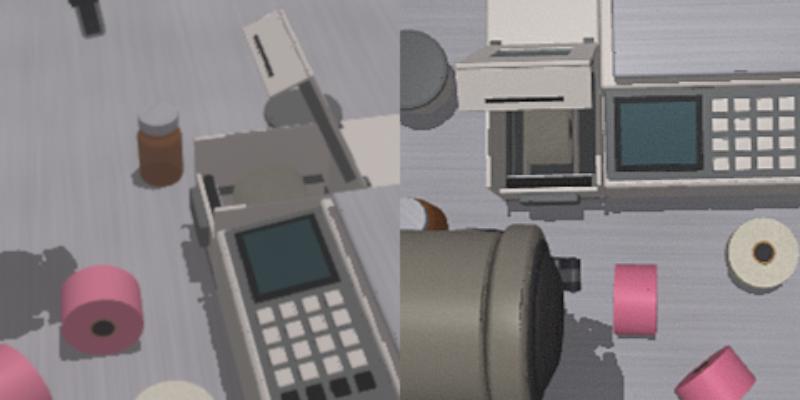

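```bash
cat >> h.py <<'E'
H=np.array([.706,.083,.128])
def tcp(th,r=.145,off=0):
    return H+r*(-np.cos(th)*u+np.sin(th)*k)+(.006+off)*(np.sin(th)*u+np.cos(th)*k)+.011*u
E
python3 - <<'E'
from h import *
import cv2
np.set_printoptions(precision=4,suppress=True)
a=att(0,-1)
s=tcp(1.09,off=.03); print(s)
for p in (s,s+.1*k,tcp(0),tcp(.5)): assert robot.ik(p,a) is not None
robot.line_to([.50,.075,.39],a,vel=.25)
robot.line_to(s+[0.01,0,.39-s[2]],vel=.25)
robot.line_to(s+[0.01,0,0],vel=.12)
print(robot.get_clock(),robot.get_position(),robot.get_wrist_force())
for n in("side","top"): cv2.imwrite(f"pics/{n}4.png",robot.camera(n))
A=cv2.imread("pics/side4.png")[50:290,240:480];b=cv2.imread("pics/top4.png")[50:290,180:420]
cv2.imwrite("pics/c4.png",cv2.resize(np.hstack([A,b]),(800,400)))
E
```

```text
[0.6819 0.0823 0.2732]
12.2083 [0.6921 0.0823 0.2745] [-0.0873  0.4985  0.1665]
```

View pics/c4.png

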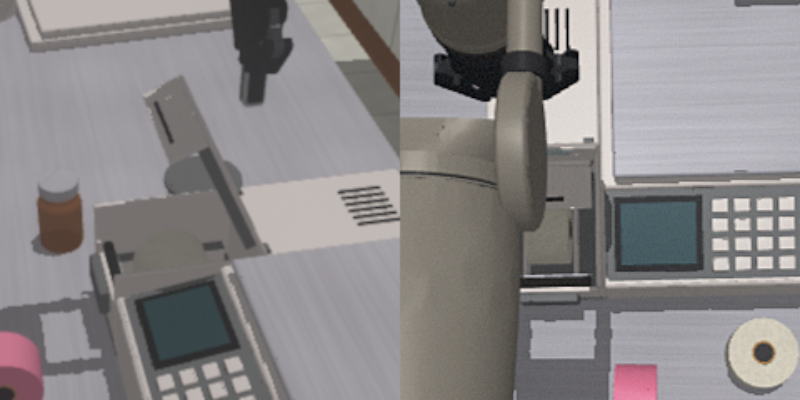

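The fingertips are behind the raised cover and not touching it, so I can start the tipping arc.

Run:
```python
from h import *
import cv2
np.set_printoptions(precision=4,suppress=True)
for th in [1.15,1.0,.85,.7,.55]:
    r=robot.line_to(tcp(th),vel=.06,force_limit=20)
    print(th,r,robot.get_clock(),robot.get_position(),robot.get_wrist_force())
    if r: break
for n in("side","top"): cv2.imwrite(f"pics/{n}5.png",robot.camera(n))
A=cv2.imread("pics/side5.png")[50:290,240:480];b=cv2.imread("pics/top5.png")[50:290,180:420]
cv2.imwrite("pics/c5.png",cv2.resize(np.hstack([A,b]),(800,400)))
```

```text
1.15 False 12.9667 [0.6636 0.0817 0.2631] [0.115  0.1353 0.4528]
1.0 False 13.475 [0.6439 0.0811 0.2534] [-0.4726  0.493  -0.3948]
0.85 False 13.9833 [0.626  0.0806 0.241 ] [-0.7472  0.2417 -0.3726]
0.7 False 14.4917 [0.6101 0.08   0.2261] [ 0.5415 -0.8125  0.1607]
0.55 False 15.0 [0.5966 0.0796 0.209 ] [ 0.349  -0.607  -1.0524]
```

View pics/c5.png

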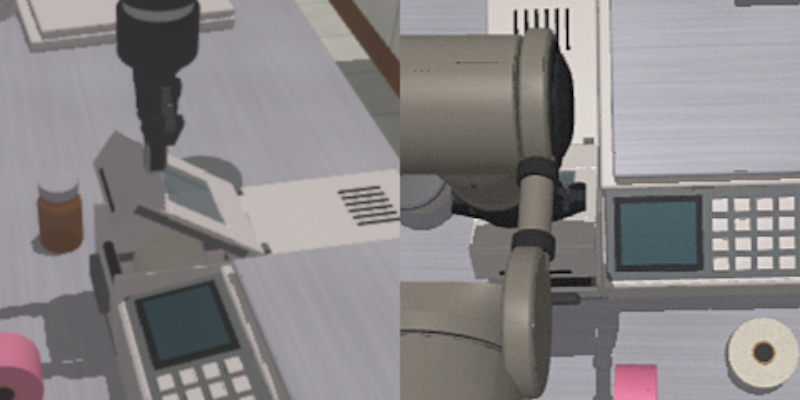

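The cover is tipping with the fingertips on its outer face near the free edge, at (155,165) on the left. Next I'll ease it down.

Run:
```python
from h import *
import cv2
np.set_printoptions(precision=4,suppress=True)
for th,v in [(.4,.06),(.28,.05),(.16,.04),(.07,.03)]:
    r=robot.line_to(tcp(th),vel=v,force_limit=20)
    print(th,r,robot.get_clock(),robot.get_position(),robot.get_wrist_force())
    if r: break
for F in (15,25,25):
  p=np.array(robot.get_position())
  q=np.array([*tcp(0)[:2],p[2]-.02]) 
  r=robot.line_to(q,vel=.02,force_limit=F)
  print(F,r,robot.get_clock(),robot.get_position(),robot.get_wrist_force())
```

```text
0.4 False 15.6083 [0.5858 0.0793 0.1899] [-0.9564  1.0398  0.6633]
0.28 False 16.1083 [0.5791 0.0791 0.1735] [-0.135  -0.2412  0.3036]
0.16 False 16.6917 [0.5747 0.0789 0.1568] [ 1.034  -1.3873 -0.2564]
0.07 False 17.275 [0.5727 0.0789 0.1439] [ 0.6561 -0.1002  0.1538]
15 True 17.8917 [0.5724 0.0789 0.134 ] [-1.1693  0.5428  6.199 ]
25 True 18.2667 [0.5725 0.0789 0.134 ] [-1.2118  0.3381  7.5161]
25 True 18.6417 [0.5724 0.0789 0.134 ] [-1.685   0.291   6.0996]
```

The press stops firmly at z = 0.134, which is exactly the height given for the shut cover's top. I'll lift off and look.

Run:
```python
from h import *
import cv2
p=np.array(robot.get_position())
robot.line_to(p+.2*k,vel=.12)
robot.line_to([.42,.05,.36],vel=.25)
robot.movej([-.9,*robot.get_joint_positions()[1:]])
print(robot.get_clock(),robot.get_position())
for n in("side","top"): cv2.imwrite(f"pics/{n}6.png",robot.camera(n))
A=cv2.imread("pics/side6.png")[70:310,210:450];b=cv2.imread("pics/top6.png")[50:290,180:420]
cv2.imwrite("pics/c6.png",cv2.resize(np.hstack([A,b]),(800,400),interpolation=2))
```

```text
22.55 [ 0.31955475 -0.2785665   0.35968074]
```

View pics/c6.png

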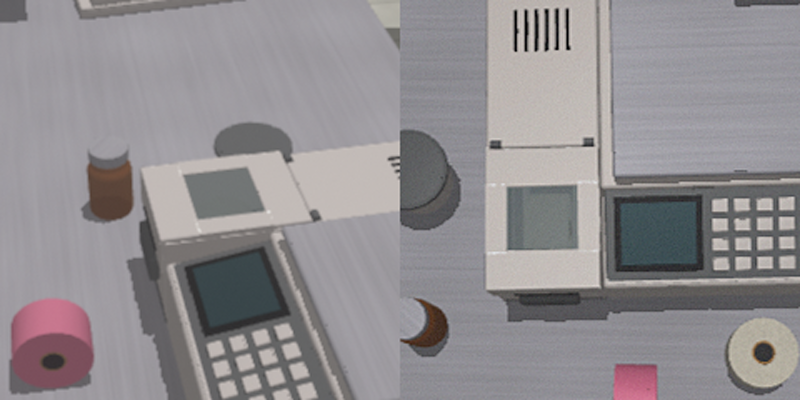

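View pics/top6.png

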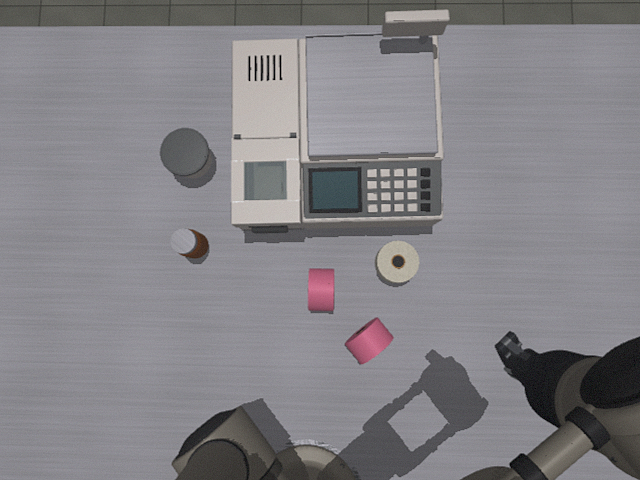

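Run:
```python
from h import *
print(tri((232,223.5),(294,170)),tri((300,222.5),(306,212)))
print(onz("top",252.5,233,.082),onz("top",287,232,.082))
print(robot.get_wrist_force())
robot.sign_off()
```

```text
(array([0.53494117, 0.14004437, 0.13400088]), np.float64(0.0005906436495195829)) (array([0.5383903 , 0.01401856, 0.13653132]), np.float64(0.0008069858820334912))
[0.52424095 0.10987749 0.082     ] [0.52691764 0.04238574 0.082     ]
[-0.10856696 -0.88542629  0.47231031]
the job is handed in; nothing more can be done
```

The label tray is pushed home and the printer cover is shut. I handed the job in at about 22.6 s, with the arm clear of everything.

- **Tray:** I pushed it in with closed fingertips. Three pushes stopped at the same place (TCP x about 0.518 m, predicted home about 0.517 m). In the last picture the grip face is at x about 0.524–0.527 m; I expected about 0.528 m for home, so this is within measuring error.
- **Cover:** I tipped it over in slow steps along its hinge arc and eased it down. Three presses, set to stop at 15, 25 and 25 N, all stopped at z = 0.134 m, the height given for the shut cover's top. From the pictures, its free-edge corners came out at 0.134 m and 0.1365 m. The second is 2.5 mm high, a little over the 2 mm calibration error, and I put it down to reading the pixels.
- **Other things:** The spare roll, jar, tub and pink rolls look unmoved in the last top view. The label roll was still in its bin when I last saw it, before the cover went over it.

After each stop, the wrist force read well below the force limit that had stopped the move. I therefore relied on the stopping positions rather than the force readings.

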